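# Open the steel pot, park its lid on the sloping rest, load the vial

## Robot

A 6-joint arm with a two-finger parallel gripper is mounted at the origin on a cart in front of the work surface, level with it; the furniture and walls round the work are solid. World frame = base frame: x ahead of the robot, y to its left, z up, the work surface at z = 0. Lengths are in mm, angles in rad, forces in N, time in s.
With the tool pointing down it reaches from about 250 to 725 mm from the base axis. Payload 4 kg.
Tool frame: the origin (TCP) lies at the very end of the fingers, on their centre line; the grasp point (between the pads) lies 19 mm behind it; z points along the fingers, y is the line along which they close (so a half turn about z gives the same grasp; the last joint's range is limited). The gripper opens to 85 mm and grips with 20 to 120 N. Pads are 22 mm wide; open, the fingers measure 114 mm over their backs; the gripper's body (76 mm by 85 mm) begins 54 mm behind the grasp point. The pads swing forward as they close: fully open they stand 13 mm farther back than shut.
Start: joints at [1.162, 0.241, 0.005, 1.335, 0, 1.571], TCP at [198.752, 458.799, 231.306] pointing down, gripper open.
Joint ranges: [-2.72, 2.72], [-1.05, 1.87], [-1.09, 1.28], [-1.99, 2.15], [-1.42, 1.44], [-3.14, 3.14]. Speed limits (rad/s): [2.79, 2.79, 3.14, 3.14, 3.14, 3.14].

## Interface

Orientations are given as a rotation vector (axis times angle).
In Python, from cell import ctrl gives the robot as it stands. Calls block until the motion is done:
- ctrl.move_pose(position, orientation): joint-space move of the TCP to a pose.
- ctrl.move_straight(position, rot=None, velocity=150, stop_force=None): straight line of the TCP; rot=None keeps the orientation; velocity is the mean speed in mm/s. With stop_force (N) it stops when the force on the tool has changed by that much, and returns True; else False.
- ctrl.set_joints(angles): joint-space move.
- ctrl.grip(opening, force=None): finger opening in mm; force is the grip in N (None keeps the last); returns when the fingers have stopped.
- ctrl.dwell(seconds).
- ctrl.ik(position, orientation): joint angles nearest the present ones, or None.
- ctrl.sense(): the state.
- ctrl.grab_frame(name): name is "side" or "top"; returns the picture (420x560x3 uint8, red, green, blue); there is no depth.
- ctrl.camera_params(name): a dict with "K" (3x3 intrinsics, pixels), "dist_coeffs" ([k1, k2, p1, p2, k3] as OpenCV has them; the pictures are not rectified), "eye" and "rotation" of the camera in the world. Camera axes: x right, y down, z forward; pixel columns grow to the right and rows downward; lengths in mm; the calibration is good to about 2 mm. A picture is of the moment at which its call begins. camera_params takes no time and is no camera call.
A pose or a line that the arm cannot do raises ctrl.IKError and nothing moves.
- ctrl.hand_in(): hands the job in; it is judged then, once.
Trained networks look in the newest picture that a camera, given by its name, has taken for a name from the list of things; names that differ only in an ending like _2 or _b are one class to them, and where a whole thing is asked for, a point or a joint stands for the part that bears it (a point fixed in the world has none). Each returns a list of dicts, best first, with "conf" (0 to 1); they miss things now and then, are a little off and sometimes report something else, mostly with a low value. They report only what shows in the picture. A call takes as long as a camera call. They do not tell look-alikes from the thing itself.
- ctrl.boxes_of(camera, label): "point" ([x, y, z] in mm, in world coordinates, good to about 4 mm: the middle of the surface that is visible of it).
- ctrl.regions_of(camera, label): "pixels" (420x560 bool, what is visible of it).
The state is a dict: "time": time; "q": joint angles; "qvel": joint speeds; "joint_torque": joint torques, N m; "eef_pos": TCP position; "tool_rot": TCP orientation; "wrist_force": force on the tool from outside, world axes, zero at the start; "ft_torque": the same for the moment, N m; "width": finger opening in mm; "grasp_force": force on a finger pad.
Only numpy, scipy, OpenCV 4.12 (cv2) and the standard library are available. Lean on these libraries where they do the work, as an engineer would, in place of code of your own. Each camera call takes 0.05 s, during which the arm holds its last target. There are 200 camera calls.

## Task

Lift the loose lid off the steel pot by its knob and park it, knob up, on the sloping tray of the lid rest: lower it gently until it lies flat on the tray, slid down against the tray's lower lip, and do not drop it. Then stand the clear sample vial upright on the floor of the open pot, without dropping it, and let go. Leave the pot where it stands, and do not disturb the pellet jar, the glass jar or the white bottle.

Things in the scene. Friction and masses are not known exactly. Their poses are not given: they have to be found in the camera images.
- pot: Loose round shallow stainless steel pot, 0.8 kg, 150 mm across, 60 mm high, walls 4 mm, inner floor 6 mm above its underside; two small wire ear handles at its +y and -y sides (reaching 93 mm from the axis, 41 to 49 mm up). Origin: centre of the underside, z up. Stands on the left or on the right of the work area, the lid rest on the other side.
- lid: Loose flat steel lid on the pot's rim, 0.24 to 0.38 kg: a disc 156 mm across, 4 mm thick. Under it a centring plug 130 mm across and 8 mm deep sits in the pot's mouth with 6 mm play each way. Origin: on the axis at the underside of the disc (level with the rim when on the pot, 8 mm above the plug's foot); z points up through the knob.
- lid_knob (a point): Middle of the lid's black knob, 26 mm above the lid's origin on its axis. The knob is an upright cylinder 30 mm across and 32 mm tall (10 to 42 mm above the lid's origin) on a thinner neck, 20 mm across.
- lid_rest: Lid rest, fixed to the worktop: grey base plate 150 x 130 mm, short column, and on it a sloping aluminium tray, 168 mm down the slope, 150 mm wide. Origin: centre of the base plate's underside, z up; the tray slopes down to -x (roughly to the robot) at 0.45 rad. The centre of the tray's top face is always straight above this origin. The lid does not slide down the tray on its own.
- tray_low (a point): Lowest possible place of the tray's top centre, 75 mm above the worktop. The column is clamped at another height each time, not reported: the tray's top centre lies 0 to 45 mm above this point and must be felt or seen; the clamp holds when a lid is set down. The tray sits on a rubber cushion that gives about 1 mm per 1.5 N, at most 12 mm.
- lip_low (a point): Foot of the tray's lower lip (middle of its inner face) if the tray were at its lowest; the real one is 0 to 45 mm straight above. The lip is straight, across the tray, square to it, 22 mm tall, 78 mm down the slope from the tray's centre. A lid flat on the tray and against the lip has its origin 3.5 mm to -x of the lid rest's origin and 7 mm above the tray's centre.
- vial: Loose clear sample vial with a ribbed white screw cap as wide as its body, 41 mm across, 73 mm high, closed, 0.05 to 0.12 kg. Origin: centre of the underside, z up. Stands 0.62 to 0.68 m ahead of the robot, between and behind the pot and the lid rest.
- pellet_jar: Bystander: screw-top jar of pellets with a wide lid, 63 mm across, 82 mm high. Origin: centre of the underside.
- glass_jar: Bystander: thin clear glass jar with a neck, 76 mm across, 110 mm high. Origin: centre of the underside.
- bottle: Bystander: opaque white bottle with a narrower cap, 52 mm across, 72 mm high, nearer the robot than the other things. Origin: centre of the underside.
There are look-alikes about, which are no part of the job. Leave any green, turquoise or yellow look-alike of the vial alone.

How it is judged:
By the outcome, as a careful person would: the job done as asked, in the order asked, and still so for the second after the job is handed in, with the robot touching nothing.
It also fails if it takes over 58 s, if anything falls off the work surface, if the arm or the gripper's body presses on something with over 40 N, if the wrist force passes 120 N, or if a joint passes its speed limit or range.

## Working session

There is one attempt and no reset: what is moved stays moved. The work goes in short steps, each a Python script; the robot and the scene stay as the last script left them, time stands still between calls to the robot, and variables do not carry over. Pictures are saved under pics/ and viewed, at most 10 in all, crops included, and the job is handed in when it is done.

```bash
mkdir -p pics
cat > h.py <<'E'
import numpy as np, cv2
from cell import ctrl
from scipy.spatial.transform import Rotation as R
def cam(n):
    p=ctrl.camera_params(n); return np.array(p["K"],float),np.array(p["dist_coeffs"],float),np.array(p["eye"],float),np.array(p["rotation"],float)
def proj(n,P):
    K,d,e,r=cam(n); rv=cv2.Rodrigues(r.T)[0]
    return cv2.projectPoints(np.atleast_2d(np.array(P,float)),rv,-r.T@e,K,d)[0][:,0]
def ray(n,uv):
    K,d,e,r=cam(n); u=cv2.undistortPoints(np.array([[uv]],float),K,d)[0,0]
    return e,r@np.array([u[0],u[1],1.])
def atz(n,uv,z):
    e,v=ray(n,uv); return e+v*(z-e[2])/v[2]
def save(n,f,box=None,s=1):
    im=ctrl.grab_frame(n)[:,:,::-1]
    if box: im=im[box[1]:box[3],box[0]:box[2]]
    if s!=1: im=cv2.resize(im,None,fx=s,fy=s,interpolation=cv2.INTER_CUBIC)
    cv2.imwrite('pics/'+f,im)
E
python3 - <<'E'
from h import *
np.set_printoptions(precision=3,suppress=True)
s=save('side','s0.png'); save('top','t0.png')
for n in('side','top'):
    K,d,e,r=cam(n); print(n,K[0,0],d,e,r.tolist())
    for l in('pot','lid','lid_knob','lid_rest','vial','pellet_jar','glass_jar','bottle'):
        for o in ctrl.boxes_of(n,l)[:4]: print(l,round(o['conf'],2),np.array(o['point']).round(),proj(n,o['point'])[0].round())
print(ctrl.sense())
E
```

```text
side 469.7493048791266 [-0.001  0.     0.     0.     0.   ] [528.635 811.544 739.17 ] [-0.053253425719927736, 2.819343949824399, -1.3376556722765052]Traceback (most recent call last):
  File "<stdin>", line 7, in <module>
  File "h.py", line 8, in proj
    return cv2.projectPoints(np.atleast_2d(np.array(P,float)),rv,-r.T@e,K,d)[0][:,0]
           ~~~~~~~~~~~~~~~~~^^^^^^^^^^^^^^^^^^^^^^^^^^^^^^^^^^^^^^^^^^^^^^^^
cv2.error: OpenCV(4.12.0) /io/opencv/modules/calib3d/src/calibration_base.cpp:582: error: (-5:Bad argument) tvec must be 1x3 or 3x1 floating-point array in function 'projectPoints'
```

```bash
sed -i 's/np.array(p\["rotation"\],float)$/R.from_rotvec(p["rotation"]).as_matrix()/' h.py
python3 - <<'E'
from h import *
np.set_printoptions(precision=3,suppress=True)
for n in('side','top'):
    K,d,e,r=cam(n); print(n,K[0,0],e,r[:,2])
    for l in('pot','lid','lid_knob','lid_rest','vial','pellet_jar','glass_jar','bottle'):
        for o in ctrl.boxes_of(n,l)[:4]: print(l,round(o['conf'],2),np.array(o['point']).round(),proj(n,o['point'])[0].round())
print(ctrl.sense())
E
```

```text
side 469.7493048791266 [528.635 811.544 739.17 ] [ 0.033 -0.774 -0.632]
pot 0.82 [495. 238.  38.] [306. 305.]
lid 0.82 [490. 184.  65.] [309. 274.]
lid_knob 0.58 [495. 177.  64.] [306. 271.]
lid_rest 0.81 [ 465. -152.   76.] [317. 171.]
vial 0.92 [719.  22.  53.] [205. 221.]
vial 0.88 [733. -58.  66.] [203. 195.]
vial 0.73 [644. -63.  56.] [241. 197.]
vial 0.64 [492. 179.  65.] [308. 272.]
pellet_jar 0.6 [ 728. -150.   60.] [211. 174.]
glass_jar 0.61 [728. 184.  94.] [185. 260.]
glass_jar 0.36 [ 729. -152.   60.] [211. 174.]
bottle 0.97 [388.   6.  52.] [353. 220.]
top 509.1572402112061 [ 461.317   -6.015 1261.078] [ 0.079 -0.005 -0.997]
pot 0.56 [492. 105.  49.] [240. 236.]
lid 0.95 [488. 166.  66.] [213. 237.]
lid 0.61 [ 458. -178.   96.] [361. 253.]
lid_knob 0.79 [489. 168.  66.] [212. 237.]
lid_knob 0.64 [394. -14.  69.] [289. 279.]
lid_rest 0.63 [ 458. -176.   98.] [360. 253.]
vial 0.75 [643. -76.  74.] [317. 173.]
vial 0.73 [717.   2.  74.] [285. 142.]
vial 0.7 [560.  -5.  72.] [286. 208.]
vial 0.59 [636.  23.  77.] [275. 175.]
pellet_jar 0.9 [ 732. -169.   84.] [357. 136.]
glass_jar 0.62 [726. 175.  66.] [213. 137.]
bottle 0.61 [391. -11.  74.] [288. 280.]
{'time': 0.95, 'q': array([1.162, 0.241, 0.005, 1.335, 0.   , 1.571]), 'qvel': array([-0.001,  0.001, -0.003,  0.001,  0.   ,  0.002]), 'joint_torque': array([ -0.001, -37.221,  25.27 ,   0.001,   0.   ,  -0.   ]), 'eef_pos': array([198.746, 458.795, 231.306]), 'tool_rot': array([-0.638, -3.076,  0.   ]), 'wrist_force': array([ 0.721, -0.108,  0.031]), 'ft_torque': array([0.032, 0.004, 0.015]), 'grasp_force': 0.0, 'width': 85.69779355499081}
```

View pics/s0.png

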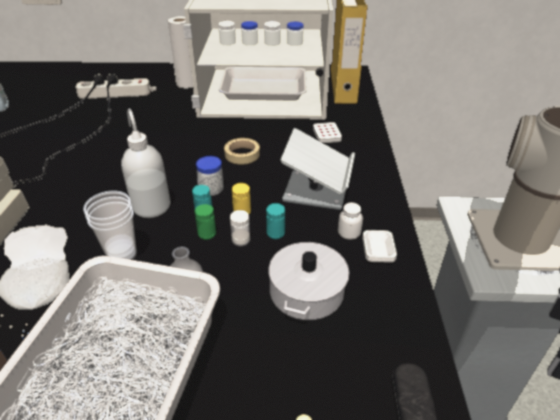

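View pics/t0.png

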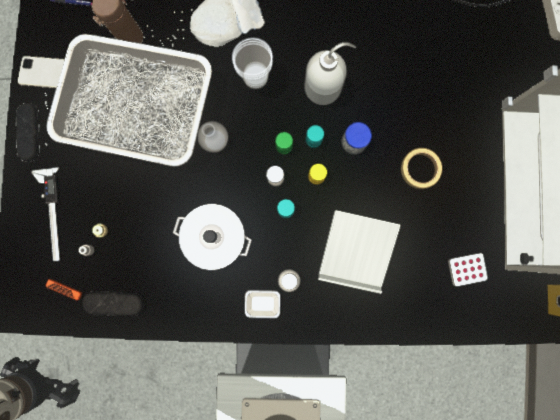

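Candidates for the vial, top camera: white cap (275,175), green (285,142), turquoise (315,134) and (286,208), yellow (318,173), white bottle (289,280). Side camera: the white cap is at (240,228), with white-capped jars on the far shelf at (228,33) and (272,36). I choose the white cap at (275,175) / (240,228). The pot with its knob is at top (211,237), and the rest's tray spans (341,211) to (381,292).

Run:
```python
from h import *
np.set_printoptions(precision=1,suppress=True)
S=ctrl.grab_frame('side')[:,:,::-1];T=ctrl.grab_frame('top')[:,:,::-1]
c=lambda im,x,y,w,h,s:cv2.resize(im[y:y+h,x:x+w],None,fx=s,fy=s,interpolation=cv2.INTER_CUBIC)
a=c(S,190,175,70,75,5)[:, :350]; b=c(S,275,125,87,94,4)
o=np.zeros((580,740,3),np.uint8);o[:375,:350]=a;o[:376,360:360+348]=b
e=c(T,260,160,30,30,5); o[390:540,:150]=e; 
o[390:580,360:]=0
t=c(T,310,205,95,95,2); o[385:575,360:550]=t
cv2.imwrite('pics/c1.png',o)
def reg(n,l,pt):
    best=None
    for r in ctrl.regions_of(n,l):
        m=r['pixels']; v,u=np.nonzero(m)
        if m[max(0,int(pt[1])-6):int(pt[1])+7,int(pt[0])-6:int(pt[0])+7].any() and (best is None or r['conf']>best[0]): best=(r['conf'],m)
    return best
for n,l,pt in [('top','lid',(212,237)),('top','lid_rest',(360,253)),('side','lid_rest',(317,160)),('top','vial',(275,175)),('side','vial',(240,228)),('side','lid',(309,274))]:
    b=reg(n,l,pt)
    if b is None: print(n,l,'none');continue
    m=b[1].astype(np.uint8); np.save(f'm_{n}_{l}.npy',m)
    cn=max(cv2.findContours(m,0,cv2.CHAIN_APPROX_NONE)[0],key=cv2.contourArea)
    print(n,l,b[0],m.sum(),'bbox',cv2.boundingRect(cn),'ell',cv2.fitEllipse(cn),'cent',np.array(np.nonzero(m)).mean(1)[::-1])
    if l=='lid_rest': print(cv2.approxPolyDP(cn,3,True)[:,0].tolist())
    if l=='lid': print(atz(n,cv2.fitEllipse(cn)[0],64))
# knob: dark blob in both
for n,(x,y,w,h) in {'top':(195,222,34,34),'side':(295,245,30,30)}.items():
    im={'top':T,'side':S}[n][y:y+h,x:x+w].max(2); v,u=np.nonzero(im<70); print(n,'knob px',u.mean()+x,v.mean()+y,u.min()+x,u.max()+x,v.min()+y,v.max()+y,len(u))
print('proj knob top guess',proj('top',[[489,167,102],[489,167,70]]),proj('side',[[489,167,102],[489,167,70]]))
```

```text
top lid 0.64 3394 bbox (179, 204, 66, 66) ell ((211.2924041748047, 236.42416381835938), (64.35581970214844, 65.35965728759766), 41.29666519165039) cent [211.3 236.4]
[489.5 170.5  64. ]
top lid_rest 0.77 4700 bbox (319, 210, 81, 83) ell ((358.05535888671875, 250.9182586669922), (75.00896453857422, 84.14704132080078), 23.194644927978516) cent [358. 251.]
[[336, 210], [319, 278], [380, 291], [399, 226]]
side lid_rest 0.58 3994 bbox (281, 130, 72, 79) ell ((315.1239318847656, 172.35504150390625), (68.36003875732422, 79.66780853271484), 152.8841094970703) cent [315.2 172.6]
[[294, 130], [281, 158], [293, 169], [283, 199], [316, 207], [341, 207], [352, 156], [346, 157]]
top vial 0.83 289 bbox (266, 166, 18, 20) ell ((274.8987731933594, 175.6543426513672), (16.61762046813965, 20.204496383666992), 163.15077209472656) cent [274.9 175.7]
side vial 0.93 558 bbox (231, 211, 19, 34) ell ((239.7545928955078, 227.72654724121094), (18.411577224731445, 36.704898834228516), 175.14230346679688) cent [239.7 227.7]
side lid 0.65 3716 bbox (269, 243, 80, 59) ell ((308.4826354980469, 271.7304382324219), (58.23183059692383, 79.08836364746094), 95.1525650024414) cent [308.5 271.7]
[490.  177.7  64. ]
top knob px 214.15384615384616 237.76923076923077 212 215 233 241 13
side knob px 308.83809523809526 261.46666666666664 303 315 253 270 210
proj knob top guess [[210.4 236.2]
 [212.4 236.6]] [[309.8 254. ]
 [309.  265.6]]
```

View pics/c1.png

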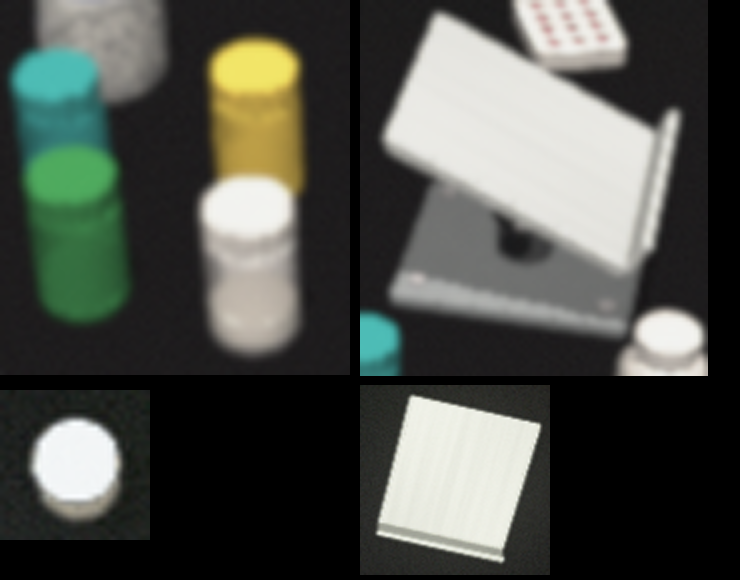

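The crop confirms it: the vial at side (240,228) is clear with pale contents and a white cap, and its neighbours are solid green, turquoise and yellow. The tray corners are visible in both views. Next I fit the rest pose and plan the joint poses.

```bash
cat >> h.py <<'E'
A=0.45
def rest(p):
    x,y,a,h=p; Rz=R.from_euler('z',a)
    return np.array([x,y,75+h]),Rz.apply([-np.cos(A),0,-np.sin(A)]),Rz.apply([0,1,0]),Rz.apply([-np.sin(A),0,np.cos(A)])
def tool(z,y):
    z=np.array(z,float);z/=np.linalg.norm(z);y=np.array(y,float);y-=z*(y@z);y/=np.linalg.norm(y)
    return R.from_matrix(np.c_[np.cross(y,z),y,z]).as_rotvec()
E
python3 - <<'E'
from h import *
from scipy.optimize import least_squares
np.set_printoptions(precision=2,suppress=True)
so=[(281.3,159.5),(294.5,128),(343,190.5),(349.5,157)]
to=[(335,210.5),(400.5,224.5),(320,274.5),(382.5,287)]
def pts(p):
    c,d,w,n=rest(p); return [c-84*d+75*w,c-84*d-75*w,c+78*d+75*w,c+78*d-75*w]
f=lambda p:np.r_[(proj('side',pts(p))-so).ravel(),(proj('top',pts(p))-to).ravel()]
s=least_squares(f,[458,-170,-.2,20],x_scale=[10,10,.1,10],loss='soft_l1'); p=s.x; print('rest',p); print(f(p).reshape(-1,2))
for n,o in(('side',so),('top',to)):
    i=slice(0,8) if n=='side' else slice(8,16); print(n,least_squares(lambda p:f(p)[i],p,x_scale=[10,10,.1,10]).x)
th=np.linspace(0,6.28,40)
for y in(166,169,172):
    q=np.array([[490+15*np.cos(t),y+15*np.sin(t),z] for t in th for z in(70,102)]); uv=proj('side',q); print(y,uv.min(0),uv.max(0))
print('vial',atz('top',(275.2,174.2),73))
# vial side: bbox 231..249, 211..244
for x,y in((634,24),(636,22),(636,20)):
    uv=proj('side',[[x+20.5*np.cos(t),y+20.5*np.sin(t),z] for t in th for z in(0,73)]); print(x,y,uv.min(0),uv.max(0))
print('tool y at start',R.from_rotvec(ctrl.sense()['tool_rot']).as_matrix()[:,1])
c,d,w,n=rest(p)
for nm,y in(('slope',d),('across',w)):
  for sg in(1,-1):
    for off in(0,80): print(nm,sg,off,ctrl.ik(c+8*n+(26-19+off)*n,tool(-n,sg*np.array(y))))
for a in(0,.785,1.57,2.36,3.14,-.785,-1.57): print(a,ctrl.ik([490,169,68],tool([0,0,-1],[np.cos(a),np.sin(a),0])),ctrl.ik([635,22,40],tool([0,0,-1],[np.cos(a),np.sin(a),0])))
E
```

```text
rest [ 461.33 -173.12   -0.18   22.64]
[[ 1.05 -0.62]
 [-0.16 -0.39]
 [-0.88  0.48]
 [-1.08  0.25]
 [-0.1   0.82]
 [ 0.05  0.2 ]
 [-0.04 -0.06]
 [-0.13 -0.08]]
side [ 461.46 -161.36   -0.18   30.16]
top [ 461.82 -172.51   -0.18   27.58]
166 [300.87 248.13] [317.06 270.84]
169 [300.88 249.21] [317.1  271.98]
172 [300.89 250.29] [317.15 273.12]
vial [638.82  23.02  73.  ]
634 24 [232.7  209.89] [252.45 246.24]
636 22 [231.89 209.3 ] [251.65 245.61]
636 20 [231.99 208.74] [251.71 245.  ]
tool y at start [ 0.4   0.92 -0.  ]
slope 1 0 [-0.43  0.04 -0.7   0.39  0.11 -1.79]
slope 1 80 [-0.45 -0.13 -0.64  0.63  0.12 -1.82]
slope -1 0 [-0.43  0.04 -0.7   0.39  0.11  1.35]
slope -1 80 [-0.45 -0.13 -0.64  0.63  0.12  1.32]
across 1 0 [-0.43  0.04 -0.7   0.39  0.11 -0.22]
across 1 80 [-0.45 -0.13 -0.64  0.63  0.12 -0.25]
across -1 0 [-0.43  0.04 -0.7   0.39  0.11  2.92]
across -1 80 [-0.45 -0.13 -0.64  0.63  0.12  2.89]
0 [ 0.33  0.41 -0.21  0.95  0.    1.9 ] [0.03 0.64 0.11 1.04 0.   1.61]
0.785 [ 0.33  0.41 -0.21  0.95  0.    1.12] [0.03 0.64 0.11 1.04 0.   0.82]
1.57 [ 0.33  0.41 -0.21  0.95  0.    0.33] [0.03 0.64 0.11 1.04 0.   0.04]
2.36 [ 0.33  0.41 -0.21  0.95  0.   -0.46] [ 0.03  0.64  0.11  1.04  0.   -0.75]
3.14 [ 0.33  0.41 -0.21  0.95  0.   -1.24] [ 0.03  0.64  0.11  1.04  0.   -1.53]
-0.785 [ 0.33  0.41 -0.21  0.95  0.    2.69] [0.03 0.64 0.11 1.04 0.   2.39]
-1.57 [ 0.33  0.41 -0.21  0.95  0.   -2.81] [ 0.03  0.64  0.11  1.04  0.   -3.11]
```

Run:
```python
from h import *
np.set_printoptions(precision=2,suppress=True)
o=tool([0,0,-1],[1,0,0])
ctrl.move_pose([490,169,150],o)
print('hit',ctrl.move_straight([490,169,68.5],velocity=80,stop_force=6)); s=ctrl.sense(); print(s['eef_pos'],s['wrist_force'])
ctrl.grip(24,70); s=ctrl.sense(); print(s['width'],s['grasp_force'],s['wrist_force'],s['time'])
if s['grasp_force']>20:
    ctrl.move_straight([490,169,100],velocity=60); ctrl.move_straight([490,169,200],velocity=120)
    s=ctrl.sense(); print(s['width'],s['wrist_force'],s['ft_torque'],s['time'])
save('side','s1.png')
```

```text
hit False
[490.52 169.18  69.05] [-0.93  1.04 -0.2 ]
28.04799902368369 69.19536352157593 [-0.8  -0.36  3.05] 4.625
28.639255702573195 [-0.7   0.3  -3.49] [-0.01 -0.01 -0.01] 6.2833
```

View pics/s1.png

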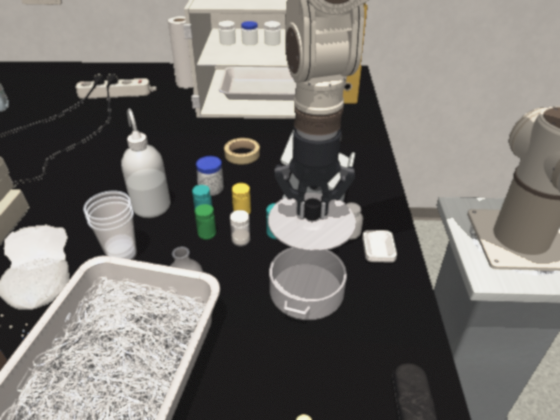

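The lid is held at side (313,222), roughly level, and the open pot stays at (308,280). Next I tilt the lid and feel for the tray.

Run:
```python
from h import *
np.set_printoptions(precision=2,suppress=True)
c,d,w,n=rest([461.5,-173,-.18,27.]); o=tool(-n,-d)
base=c+8*n+9*n-12*d          # TCP, lid flat, 12 mm up the slope
ctrl.move_pose(base+70*n,o)
ctrl.move_straight(base+22*n,velocity=90)
ctrl.dwell(.3); s=ctrl.sense(); f0=s['wrist_force']; print(s['time'],f0,s['eef_pos']-(base+22*n))
hit=ctrl.move_straight(base-20*n,velocity=20,stop_force=3)
s=ctrl.sense(); e=s['eef_pos']-base; print('contact',hit,'n',e@n,'d',e@d,s['wrist_force']-f0,s['ft_torque'],s['time'])
save('side','s2.png')
```

```text
8.6083 [-0.42 -0.63 -1.77] [ 0.23 -0.15  0.64]
contact True n -4.591007750637209 d 0.05052216659503625 [0.27 0.64 6.8 ] [ 0.02  0.38 -0.04] 9.9
```

View pics/s2.png

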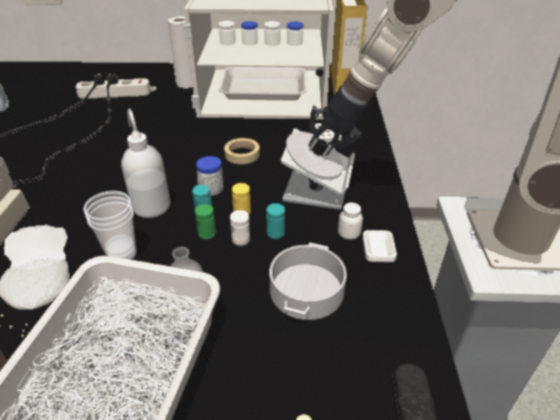

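Run:
```python
from h import *
S=ctrl.grab_frame('side')[:,:,::-1];T=ctrl.grab_frame('top')[:,:,::-1]
o=np.hstack([cv2.resize(S[105:215,270:370],(400,440),interpolation=cv2.INTER_CUBIC),cv2.resize(T[200:310,305:405],(400,440),interpolation=cv2.INTER_CUBIC)])
cv2.imwrite('pics/c2.png',o)
```

```text
(no output)
```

View pics/c2.png

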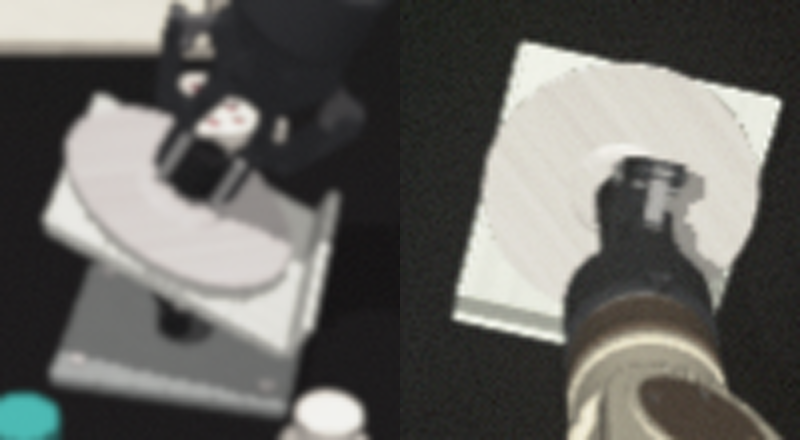

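Side crop: the lid lies nearly parallel to the tray, with its lower rim at (290,255) short of the lip at (315,270). In the top crop it is centred across the tray. Next I slide it down to the lip.

Run:
```python
from h import *
np.set_printoptions(precision=2,suppress=True)
c,d,w,n=rest([461.5,-173,-.18,27.]); base=c+17*n-12*d
def rep(t):
    s=ctrl.sense(); e=s['eef_pos']-base; f=s['wrist_force']; print(t,'n %.2f d %.2f w %.2f'%(e@n,e@d,e@w),'F n,d,w',f@n,f@d,f@w,s['ft_torque'],'%.2f'%s['time']); return s
p=rep('now')['eef_pos']
p=p+1.5*n; ctrl.move_straight(p,velocity=20); ctrl.dwell(.2); rep('eased')
hit=ctrl.move_straight(p+24*d,velocity=18,stop_force=6); rep(hit); ctrl.dwell(.2); s=rep('settled')
```

```text
now n -4.55 d 0.18 w 0.03 F n,d,w 4.182730918775499 -2.477064358037186 -0.14671767709938704 [-0.    0.01 -0.05] 10.05
eased n -3.41 d 1.20 w 0.20 F n,d,w -1.9556024948814161 0.6458472205827692 0.11005302243402951 [0.11 0.75 0.05] 10.57
True n -2.88 d 13.66 w 0.05 F n,d,w -3.2091106160738616 -2.7105907390825696 -0.19030263846909207 [-0.01 -0.2   0.01] 11.44
settled n -3.19 d 13.87 w 0.05 F n,d,w -3.772643738864323 -3.0876466940799525 -0.4381935331941831 [-0.16 -0.54  0.  ] 11.64
```

Run:
```python
from h import *
np.set_printoptions(precision=2,suppress=True)
c,d,w,n=rest([461.5,-173,-.18,27.]); base=c+17*n-12*d
def rep(t):
    s=ctrl.sense(); e=s['eef_pos']-base; f=s['wrist_force']; print(t,'n %.2f d %.2f w %.2f'%(e@n,e@d,e@w),'F n,d,w',f@n,f@d,f@w,s['ft_torque'],'%.2f'%s['time']); return s
p=rep('now')['eef_pos']
print(ctrl.move_straight(p-8*n-1*d,velocity=15,stop_force=5)); ctrl.dwell(.2);p=rep('down')['eef_pos']
print(ctrl.move_straight(p+8*d,velocity=15,stop_force=7)); ctrl.dwell(.2);rep('slid')
S=ctrl.grab_frame('side')[:,:,::-1];T=ctrl.grab_frame('top')[:,:,::-1]
o=np.hstack([cv2.resize(S[105:215,270:370],(400,440),interpolation=cv2.INTER_CUBIC),cv2.resize(T[200:310,305:405],(400,440),interpolation=cv2.INTER_CUBIC)])
cv2.imwrite('pics/c3.png',o)
```

```text
now n -3.19 d 13.87 w 0.05 F n,d,w -3.772643738864323 -3.0876466940799525 -0.4381935331941831 [-0.16 -0.54  0.  ] 11.64
True
down n -4.50 d 13.94 w 0.10 F n,d,w 3.4132755508086454 -0.25007479809533306 0.43328686016019236 [ 0.12  0.52 -0.02] 12.11
True
slid n -4.18 d 14.23 w 0.07 F n,d,w -0.41861778963393187 -0.16331580071891907 0.7070033998219188 [ 0.13  0.26 -0.  ] 12.68
```

View pics/c3.png

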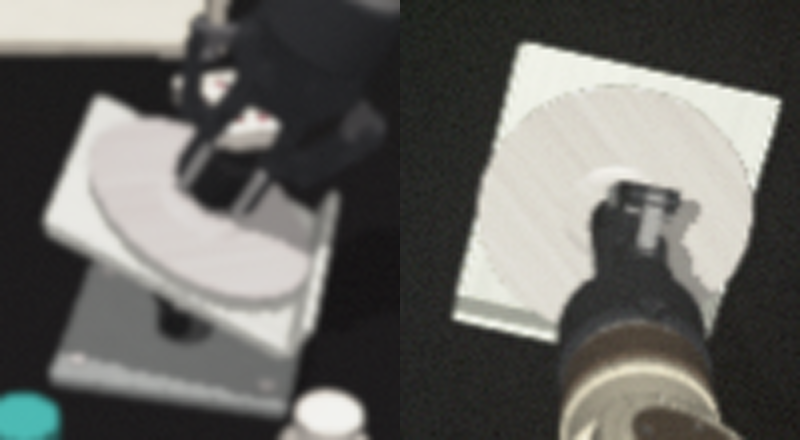

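The lid's lower rim is now at the lip, side crop (310,285). I press lightly, let go and check.

Run:
```python
from h import *
np.set_printoptions(precision=2,suppress=True)
c,d,w,n=rest([461.5,-173,-.18,27.]); base=c+17*n-12*d
def rep(t):
    s=ctrl.sense(); e=s['eef_pos']-base; f=s['wrist_force']; print(t,'n %.2f d %.2f w %.2f'%(e@n,e@d,e@w),'F n,d,w',f@n,f@d,f@w,s['ft_torque'],'%.2f'%s['time']); return s
p=base-5.2*n+14.2*d; ctrl.move_straight(p,velocity=15,stop_force=8); ctrl.dwell(.2); rep('press')
ctrl.grip(36); ctrl.dwell(.2); rep('open36'); ctrl.grip(60); rep('open60')
ctrl.move_straight(p+50*n,velocity=80); 
ctrl.move_pose([500,-60,240],tool([0,0,-1],[1,0,0])); ctrl.move_pose([480,20,240],tool([0,0,-1],[1,0,0]))
S=ctrl.grab_frame('side')[:,:,::-1];T=ctrl.grab_frame('top')[:,:,::-1]
for l in('lid','pot','vial'):
  for cm in('side','top'):
    for r in ctrl.boxes_of(cm,l)[:3]: print(cm,l,r['conf'],np.array(r['point']))
o=np.hstack([cv2.resize(S[105:215,270:370],(400,440),interpolation=cv2.INTER_CUBIC),cv2.resize(T[200:310,305:405],(400,440),interpolation=cv2.INTER_CUBIC)])
cv2.imwrite('pics/c4.png',o); print(ctrl.sense()['time'])
```

```text
press n -4.71 d 14.12 w 0.03 F n,d,w 9.389872230910399 0.25234761784379695 0.29850882075296975 [0.31 0.61 0.07] 13.22
open36 n -5.41 d 14.61 w 0.05 F n,d,w 0.10355885982796871 -0.9256074926406844 0.07531434757691567 [0.07 0.41 0.03] 13.67
open60 n -5.21 d 14.19 w -0.01 F n,d,w -0.654896301218545 0.8662150545472642 0.020570164341932866 [ 0.05  0.4  -0.01] 14.03
side lid 0.61 [ 459.4 -153.9  115.3]
side pot 0.64 [490.7 155.9  21.5]
top pot 0.95 [493.3 195.2   2.8]
side vial 0.93 [563.6  10.2  51.7]
side vial 0.88 [733.7 -57.5  66.3]
side vial 0.87 [634.8  39.7  49.4]
top vial 0.86 [643.1 -78.9  71.9]
top vial 0.84 [735.5 -71.7  75.9]
top vial 0.82 [714.1   3.7  73.5]
16.425
```

View pics/c4.png

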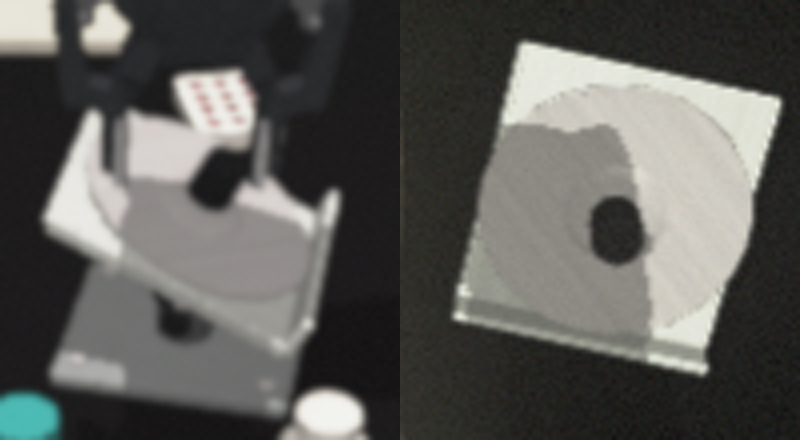

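The lid lies flat on the tray, knob up, with its lower edge at the lip (top crop (620,335)). The dark patch is only the arm's shadow. Now the vial.

Run:
```python
from h import *
np.set_printoptions(precision=2,suppress=True)
c,d,w,n=rest([461.5,-173,-.18,22.5]); print('knob pred top px',proj('top',[c+34*n,c+50*n,c+18*n]).tolist())
o=tool([0,0,-1],[.6,.8,0]); v=np.array([638.5,22.5])
ctrl.move_pose([*v,170],o)
print('hit',ctrl.move_straight([*v,36],velocity=110,stop_force=6)); print(ctrl.sense()['eef_pos'])
ctrl.grip(34,35); s=ctrl.sense(); print(s['width'],s['grasp_force'],s['time'])
if s['grasp_force']>10 and s['width']>36:
    ctrl.move_straight([*v,60],velocity=50); ctrl.move_straight([*v,190],velocity=150)
    s=ctrl.sense(); print(s['width'],s['grasp_force'],s['wrist_force'],s['time'])
S=ctrl.grab_frame('side')[:,:,::-1];T=ctrl.grab_frame('top')[:,:,::-1]
cv2.imwrite('pics/c5.png',np.hstack([cv2.resize(S[60:330,170:360],(400,568)),cv2.resize(T[120:300,160:287],(400,568))]))
```

```text
knob pred top px [[359.70386802872093, 257.856323054659], [360.04655473218884, 261.06865741516737], [359.36927622438634, 254.7261187819267]]
hit False
[639.26  22.53  36.97]
38.790920210756816 35.227455335480045 18.9917
38.82998308936339 35.24402656890743 [-0.04 -0.1  -0.03] 20.6417
```

View pics/c5.png

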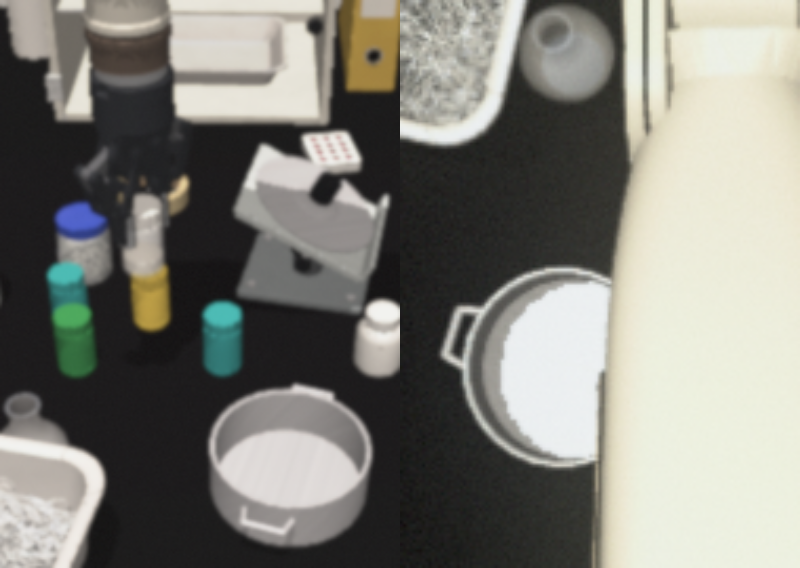

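The vial is held, side crop (145,240). The open pot's rim is centred at side crop (290,445), about (490,169). I now lower the vial into the pot.

Run:
```python
from h import *
np.set_printoptions(precision=2,suppress=True)
print(atz('side',(307.75,270.6),60),atz('top',(211,236),60))
o=tool([0,0,-1],[.6,.8,0]); v=[490,169]
ctrl.move_pose([*v,190],o); ctrl.move_straight([*v,56],velocity=110); ctrl.dwell(.3)
s=ctrl.sense(); print(s['eef_pos'],s['wrist_force'],s['width'])
hit=ctrl.move_straight([*v,37],velocity=12,stop_force=3); s=ctrl.sense(); print(hit,s['eef_pos'],s['wrist_force'],s['time'])
if hit and s['eef_pos'][2]<47:
    ctrl.dwell(.2); ctrl.grip(46); ctrl.dwell(.2); ctrl.grip(66)
    ctrl.move_straight([*v,170],velocity=90); ctrl.move_pose([300,300,280],o)
    save('side','s6.png'); print(ctrl.sense()['time'])
```

```text
[491.19 171.02  60.  ] [490.61 171.81  60.  ]
[490.25 169.08  56.4 ] [ 0.09  0.13 -0.14] 38.8276778592637
True [489.99 169.03  43.06] [-0.72  0.19  4.14] 24.2917
27.8917
```

View pics/s6.png

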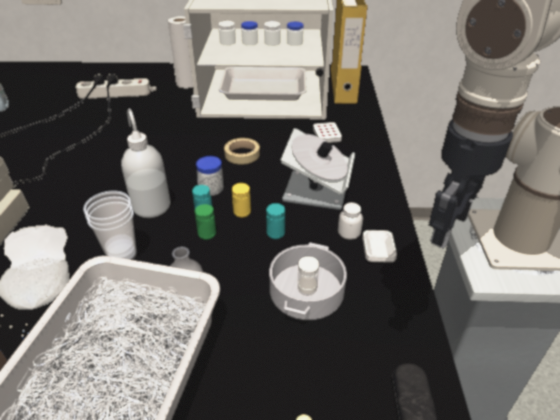

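The vial stands upright in the pot at side (308,274), the lid lies flat on the tray at (322,160) against the lip, and the bystanders look unmoved. I hand the job in.

```bash
python3 -c "
from cell import ctrl
ctrl.dwell(.3); print(ctrl.hand_in())"
```

```text
the job is handed in; nothing more can be done
None
```

I handed the job in at about 28 s: the lid lies knob up on the tray against the lower lip, the vial stands upright in the open pot, and the last picture shows nothing else disturbed; no verdict came back.

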